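# Show the goblet on the display turntable and lock it with the click wrench

## Robot

A 6-joint arm with a two-finger parallel gripper is mounted at the origin on the work surface. World frame = base frame: x ahead of the robot, y to its left, z up, the work surface at z = 0. Lengths are in m, angles in rad, forces in N, time in s.
With the tool pointing down it reaches from about 0.35 to 0.975 m from the base axis. Payload 7.1 kg.
Tool frame: the origin (TCP) lies midway between the tips of the shut fingers; the grasp point (between the pads) lies r.hold_point_z behind it (r.hold_point_z is the distance from the TCP to the grasp point, in m); y points along the fingers, x is the direction in which the jaws open and shut, and the axes are right-handed (so a half turn about y gives the same grasp; the last joint's range is limited). The gripper opens to 88 mm and grips with 3 to 60 N. Pads are 20 mm wide; open, the fingers measure 115 mm over their backs; the gripper's body (75 mm by 178 mm) begins 61 mm behind the grasp point.
Start: joints at [1.195, 0.423, 1.63, -0, 1.089, -0.019], TCP at [0.218, 0.586, 0.223] pointing down, gripper open.
Joint ranges: [-3, 3], [-0.9, 2.11], [0.09, 2.58], [-1.31, 4.45], [0.11, 2.69], [-2.54, 2.54]. Speed limits (rad/s): [2.39, 2.39, 3.01, 3.14, 3.14, 3.14].

## Interface

Orientations are given as a rotation vector (axis times angle).
In Python, from station import r gives the robot as it stands. The module is installed in compiled form; this text tells all that it offers.
- The arm moves only by the tool jog_arm, never from a script. Its argument "rows" is text: rows parted by semicolons, each of 6 numbers parted by spaces: the shift along the tool's x, y, z in mm, then the turn, a rotation vector about the tool's x, y, z in rad. In form: tx ty tz wx wy wz; .... A call has 1 to 8 rows; each row is the pose to reach, as a shift and turn from the pose measured when the call began, along the tool's axes at that moment; what a row does not reach only later rows make up. A row lasts 1/8 s, in which the tool goes at most 62.5 mm and 10.7 degrees, less where a joint would pass 70% of its speed; a pose out of reach is approached as far as the arm can. A call with a gripper value outside its range is refused whole. "jaw" is the finger opening in mm, from 0 to 87.8, set as the call begins (left out, the last holds). The fingers move at their own pace and stop on an object; "newtons" is the grip in N (left out, the last holds). Time passes only in rows, so rows that repeat a pose let the fingers close. It gives the time, the measured TCP pose, the force and the opening at its end, in the units of the state.
- r.state(): the state, without advancing time (a new reading comes with each control period).
- r.capture(name): name is "scene" or "top" or "wrist"; returns a dict with "pixels" (480x640x3 uint8, red, green, blue), "intrinsics" (3x3 intrinsics, pixels), "k1" (the pictures are not rectified: a ray, as slopes to the right and down, at radius r is drawn at 1 + k1 r^2 times it, then the intrinsics apply), "camera_from_world" (4x4, takes a point from world to camera coordinates). Camera axes: x right, y down, z forward; pixel columns grow to the right and rows downward; lengths in m; the calibration is good to about 2 mm. A picture is of the moment at which its call begins. There is no depth.
- r.hand_in(): hands the job in, once; it reports no verdict.
The state is a dict: "time_s": time; "joint_positions": joint angles; "dq": joint speeds; "tau": joint torques, N m; "tcp_pos": TCP position; "tool_rot": TCP orientation; "wrist_force": force on the tool from outside, world axes, zero at the start; "moment": the same for the moment, N m; "gripper_width": finger opening in m.
Only numpy, scipy, OpenCV 4.12 (cv2) and the standard library are available. Lean on these libraries where they do the work, as an engineer would, in place of code of your own. Each camera call takes 0.05 s, during which the arm holds its last target. There are 200 camera calls.

## Task

Stand the stemmed goblet upright on the middle of the empty cork pad of the display turntable and turn the turntable so that the goblet faces the fixed pointer on the stand's front (either may be done first). Then lock the turntable: swing the torque wrench that already sits on the clamp bolt clockwise (seen from above) until the bolt is tight and the handle trips at its knuckle, do not pull on to the end of the knuckle's travel, and let the handle spring straight again. Do not tip the goblet and leave the other things on the table where they are.

Things in the scene. Friction and masses are not known exactly. Their poses are not given: they have to be found in the camera images.
- stand: Fixed cast base of the display turntable. Origin on the table surface under the turntable's axis; its -x axis points to the stand's front (roughly towards the robot), z up. Its place and yaw vary. A steel disc of diameter 280, top face 45 above the table, turns on it.
- hub (a point): Point on the turntable's vertical axis, level with the disc's top face, 45 above the table. With the clamp loose the disc turns easily (about 0.1 N m); once the clamp bolt is tight it is held.
- lip_back (a point): Top of the turntable's raised wooden lip, at the back of its circle (fixed point, stand's +x side). The lip is a full ring round the hub: inner radius 118, outer 127 (9 thick), from 45 to 67 above the table; outside it lies a bare steel flange 13 wide, 45 above the table. The lip can be pinched from above anywhere and dragged along its circle.
- casket (a point): Small strapped casket fixed on the disc, bystander: 50 by 74, its top 100 above the table, within 92 of the hub. Turns with the disc.
- crown (a point): Small brass crown on a wooden plinth fixed on the disc, bystander: diameter 68, its top 97 above the table, within 92 of the hub. Turns with the disc.
- clamp_strap (a point): Middle of the top of the steel clamp strap at the stand's -y side, 183 from the hub: 34 wide, 106 long (radially), top 60 above the table, its nose over the disc's flange. It presses on the flange when the clamp bolt is tight.
- pointer (a point): Tip of the small fixed pointer at the stand's front, 156 mm from the turntable's axis on the stand's -x axis, 39 above the table.
- pad (a point): Centre of the top of the round cork pad on the disc, the goblet's place: diameter 68, 2 thick, its top 47 above the table, 68 from the turntable's axis. It faces the pointer when it lies on the line from the axis to the pointer.
- turntable (a joint): Angle of the disc, rad: 0 when the pad faces the pointer, positive when the disc has turned clockwise seen from above (pad to the left of the front as the robot looks at it, +y). It starts between 0.5 and 1.6 and must come back to 0.
- goblet_mid (a point): Centre of the loose stemmed goblet (bright metal, 130 high, 0.22 kg), half-way up, 65 above its foot. Foot diameter 60; stem 12 to 18 thick up to 60 above the foot; the bowl is a plain cylinder of diameter 58 from 88 to 130 above the foot, where it can be gripped. At the start it stands on the table in the way of the wrench handle's swing. z axis up.
- bolt_axis (a point): Point on the vertical axis of the clamp bolt at the height of the wrench handle's centre line, 96 above the table. It lies on the stand's -y axis, 172 from the turntable's axis. The hex bolt head, the socket and the wrench head turn about it.
- clamp_bolt (a joint): Angle of the clamp bolt, rad, growing as it is tightened (clockwise seen from above). It starts between 0.25 and 0.75; at 1.2 it is tight against a stop. Until then it turns with a friction of 0.25 N m. It stays where it is left. At 1.2 the straight wrench points, from the bolt, to 130 degrees clockwise of the stand's x axis.
- handle (a point): Middle of the black rubber grip of the wrench handle: level round bar, diameter 24, 136 long, its centre line 96 above the table; this point is 165 from the bolt axis with the handle straight, and the grip runs from 99 to 235 from the bolt axis. The wrench stays on the bolt and cannot be lifted off.
- knuckle (a joint): Breakaway joint of the wrench, rad, a vertical pin 45 from the bolt axis between wrench head and handle: 0 = handle straight; it grows clockwise. A preloaded spring holds it straight up to 0.9 N m (about 7 N at the middle of the grip); beyond that the handle gives way at nearly steady force (it has tripped at 0.12) to the end of its travel at 0.5. Let go, it springs straight.
- bottle_mid (a point): Middle of a closed bottle, bystander, diameter 66, 200 high, upright, this point 100 up; stands near the left side of the turntable.
- cups_mid (a point): Middle of a nest of paper cups, bystander, diameter up to 75, 101 high, this point 50 up.
- candle_mid (a point): Middle of a pale pillar candle, bystander, diameter 60, 75 high (87 with the wick), this point 37 up.
- tape_mid (a point): Middle of a roll of brown tape lying flat, bystander, outer diameter 90, 48 high, this point 24 up.
- squat_cup_mid (a point): Middle of a stemless brass cup, bystander, diameter 80, 60 high, this point 30 up.
- screwdriver_grip (a point): Middle of the handle of a screwdriver lying on the table, bystander, under 35 high.

How it is judged:
By the outcome, as a careful person would: the job done as asked, in the order asked, and still so for the second after the job is handed in, with the robot touching nothing.
It also fails if it takes over 69 s, if anything falls off the work surface, if the arm or the gripper's body presses on something with over 40 N, if the wrist force passes 120 N, or if a joint passes its speed limit or range.

## Working session

There is one attempt and no reset: what is moved stays moved. The work goes in short steps, Python scripts to look and compute and a tool call to move; the robot and the scene stay as the last step left them, time stands still between calls to the robot, and variables do not carry over. Pictures are saved under pics/ and viewed, about 8 in all and at most 12, crops included, and the job is handed in when it is done.

Besides the shell and the picture viewer there is one more tool, called after "Emit:" as name(argument=value, ...), one argument or row to a line, values as JSON. jog_arm: Moves the arm, as the interface text tells. Its arguments: {"type":"object","properties":{"rows":{"type":"string"},"jaw":{"type":"number"},"newtons":{"type":"number"}},"required":["rows"]}

```bash
mkdir -p pics; cat > h.py <<'E'
import numpy as np, cv2
from station import r
from scipy.spatial.transform import Rotation as R
def snap(cam,name):
    c=r.capture(cam); cv2.imwrite(f'pics/{name}.png',c['pixels'][:,:,::-1]); np.savez(f'pics/{name}.npz',**c); return c
def load(name): return dict(np.load(f'pics/{name}.npz'))
def ray(c,u,v):
    K=c['intrinsics']; k1=float(c['k1'])
    d=np.array([(u-K[0,2])/K[0,0],(v-K[1,2])/K[1,1]]); s=d.copy()
    for _ in range(30): s=d/(1+k1*(s@s))
    T=c['camera_from_world']; Rm=T[:3,:3]
    return -Rm.T@T[:3,3], Rm.T@np.array([s[0],s[1],1])
def onz(c,u,v,z):
    o,d=ray(c,u,v); return o+d*(z-o[2])/d[2]
def proj(c,p):
    T=c['camera_from_world']; q=T[:3,:3]@np.asarray(p,float)+T[:3,3]; s=q[:2]/q[2]; s=s*(1+float(c['k1'])*(s@s)); K=c['intrinsics']
    return K[0,0]*s[0]+K[0,2],K[1,1]*s[1]+K[1,2]
def st():
    s=r.state(); print(s['time_s'],np.round(s['tcp_pos'],4),np.round(s['tool_rot'],3),np.round(s['joint_positions'],3),np.round(s['wrist_force'],1),s['gripper_width']); return s
def tool(p,s=None):
    "world displacement -> tool mm"
    s=s or r.state(); return np.round(R.from_rotvec(s['tool_rot']).inv().apply(np.asarray(p))*1000,1)
E
python3 - <<'E'
from h import *
st(); print(r.hold_point_z)
for n in('scene','top'):
    c=snap(n,n+'0'); print(n,c['intrinsics'].round(1).tolist(),c['k1'],c['camera_from_world'].round(3).tolist())
E
```

```text
0.0 [0.2181 0.5851 0.2219] [-1.358 -0.941  0.944] [ 1.195  0.424  1.631  0.     1.089 -0.019] [-0.2  1.4 -0.4] 0.0875121405026376
0.0187
scene [[516.8, 0.0, 318.7], [0.0, 516.8, 233.1], [0.0, 0.0, 1.0]] -0.097451298200379 [[0.725, 0.689, 0.022, -0.457], [0.385, -0.379, -0.842, -0.128], [-0.571, 0.618, -0.54, 1.457], [0.0, 0.0, 0.0, 1.0]]
top [[614.3, 0.0, 317.5], [0.0, 614.3, 238.7], [0.0, 0.0, 1.0]] 0.012379869513163437 [[-0.02, -1.0, 0.012, 0.036], [-0.998, 0.019, -0.063, 0.58], [0.063, -0.013, -0.998, 1.645], [0.0, 0.0, 0.0, 1.0]]
```

View pics/top0.png

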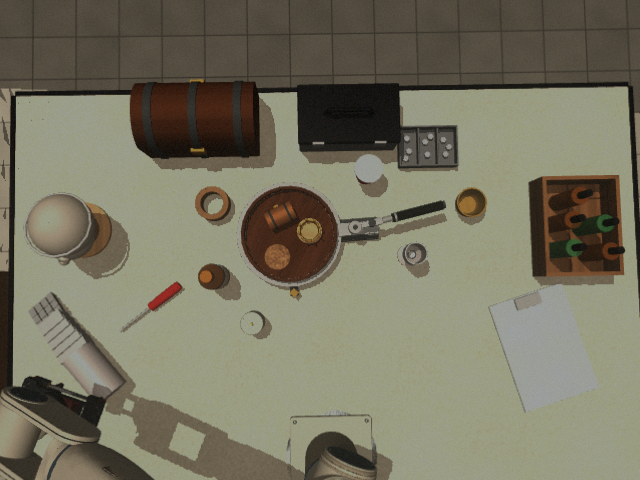

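View pics/scene0.png

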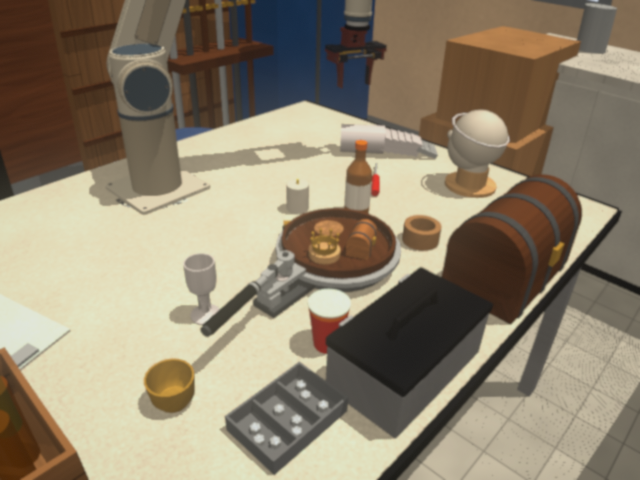

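```bash
python3 - <<'E'
from h import *
c=load('top0'); im=c['pixels']
hsv=cv2.cvtColor(im,cv2.COLOR_RGB2HSV)
def blob(m,box,name,z):
    u0,v0,u1,v1=box; k=np.zeros(m.shape,np.uint8); k[v0:v1,u0:u1]=m[v0:v1,u0:u1]
    n,l,s,ce=cv2.connectedComponentsWithStats(k); i=1+np.argmax(s[1:,4]); (u,v),rad=cv2.minEnclosingCircle(np.argwhere(l==i)[:,::-1].astype(np.float32))
    print(name,ce[i].round(1),s[i].tolist(),'circ',round(u,1),round(v,1),round(rad,1),'->',onz(c,*ce[i],z).round(4)); return (l==i)
H,S,V=cv2.split(hsv)
b=blob((((H<12)|(H>170))&(S>90)&(V<140)).astype(np.uint8),(235,180,345,290),'brown',.05)
cn,_=cv2.findContours(b.astype(np.uint8),0,2); e=cv2.fitEllipse(cv2.convexHull(max(cn,key=cv2.contourArea))); print(e,'hub@.067',onz(c,*e[0],.067))
for n,p,z in [('pad',(277,257),.047),('pointer',(294.5,294),.039),('bolt?',(355,227),.096),('gripA',(392,216),.096),('gripB',(445,205.5),.096),('bottle',(210,276),.2),('cups',(369,168),.1),('squat',(471,202),.06),('candle',(253,322),.087),('goblettop',(408,252),.13),('casket',(281,216),.1),('crown',(309,231),.097)]:
    print(n,onz(c,*p,z).round(3))
t=np.vstack([cv2.resize(im[175:305,225:485],None,fx=3,fy=3,interpolation=cv2.INTER_CUBIC)]); cv2.imwrite('pics/z1.png',t[:,:,::-1])
E
```

```text
brown [289.1 233.9] [241, 186, 96, 96, 4744] circ 288.7 233.7 47.9 -> [0.5923 0.1006 0.05  ]
((288.6109313964844, 233.57061767578125), (95.05508422851562, 95.44031524658203), 85.55184173583984) hub@.067 [0.59207886 0.10122233 0.067     ]
pad [0.532 0.134 0.047]
pointer [0.433 0.089 0.039]
bolt? [ 0.604 -0.071  0.096]
gripA [ 0.631 -0.168  0.096]
gripB [ 0.655 -0.306  0.096]
bottle [0.484 0.287 0.2  ]
cups [ 0.756 -0.111  0.1  ]
squat [ 0.667 -0.384  0.06 ]
candle [0.365 0.196 0.087]
goblettop [ 0.535 -0.201  0.13 ]
casket [0.635 0.119 0.1  ]
crown [0.596 0.048 0.097]
```

View pics/z1.png

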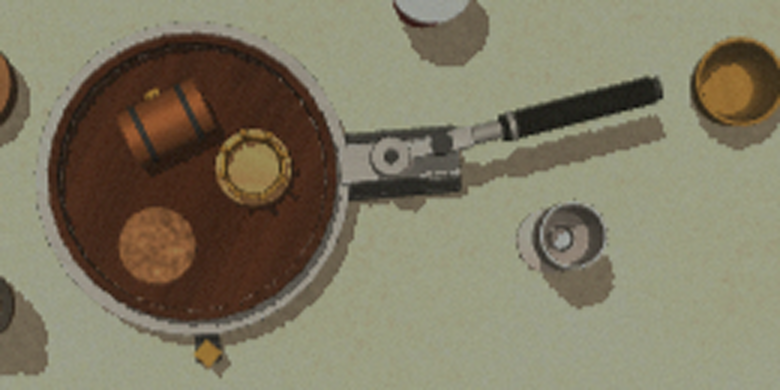

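```bash
python3 - <<'E'
from h import *
c=load('top0'); s=st(); print(R.from_rotvec(s['tool_rot']).as_matrix().round(3))
hub=np.array([.592,.101]); bolt=onz(c,355.3,227,.075)[:2]; print('bolt@.075',bolt, onz(c,355.3,227,.1)[:2])
b=onz(c,355.3,227,.1)[:2]; print('yaw',np.arctan2((b-hub)[0],-(b-hub)[1]))
print('goblet',onz(c,415.3,254,.13)); g=load('scene0'); print('foot in scene check',proj(g,onz(c,415.3,254,.13)))
print('pad',onz(c,277.3,256.3,.047),'pointer',onz(c,225+208/3,175+362/3,.039),onz(c,225+208/3,175+340/3,.039))
E
```

```text
0.1 [0.2181 0.5852 0.222 ] [-1.358 -0.942  0.944] [ 1.195  0.424  1.631  0.     1.089 -0.019] [ 0.1 -0.5  0.1] 0.08825839555934341
[[ 0.349 -0.001 -0.937]
 [ 0.937 -0.001  0.349]
 [-0.001 -1.     0.   ]]
bolt@.075 [ 0.60546261 -0.07384297] [ 0.60344184 -0.07195777]
yaw 0.0660576948011417
goblet [ 0.52983231 -0.21959036  0.13      ]
foot in scene check (np.float64(198.5891049984437), np.float64(260.19860520352785))
pad [0.53366069 0.13288159 0.047     ] pointer [0.42854417 0.08973853 0.039     ] [0.44794895 0.08940421 0.039     ]
```

Emit:
jog_arm(
  rows="-60 0 -66 0 0.17 0;-120 0 -132 0 0.34 0;-180 0 -199 0 0.52 0;-220 0 -243 0 0.70 0;-260 0 -287 0 0.87 0;-300 0 -331 0 1.04 0;-335 0 -370 0 1.215 0;-366 0 -404 0 1.215 0",
  jaw=30,
  newtons=15,
)

```text
time_s: 1.1
tcp_pos: [0.4485, 0.1396, 0.2225]
tool_rot: [-1.572, 0.003, -0.002]
wrist_force: [1.2, 1.0, 0.2]
gripper_width: 0.0302
```

```bash
python3 - <<'E'
from h import *
s=st(); print(R.from_rotvec(s['tool_rot']).as_matrix().round(3)); print(tool(np.array([.4695,.101,.10])-s['tcp_pos']))
c=snap('wrist','w1'); print(c['camera_from_world'].round(3).tolist(), c['intrinsics'][0])
E
```

```text
1.1 [0.4485 0.1396 0.2225] [-1.572  0.003 -0.002] [ 2.770e-01  1.940e-01  1.963e+00 -1.000e-03  9.850e-01  2.810e-01] [1.2 1.  0.2] 0.03018377677969408
[[ 1.    -0.     0.003]
 [-0.003 -0.001  1.   ]
 [-0.    -1.    -0.001]]
[ 21.2 122.5 -38.4]
[[1.0, -0.003, -0.0, -0.448], [-0.003, -0.965, 0.262, 0.104], [-0.001, -0.262, -0.965, 0.426], [0.0, 0.0, 0.0, 1.0]] [378.51592263   0.         323.13029948]
```

View pics/w1.png

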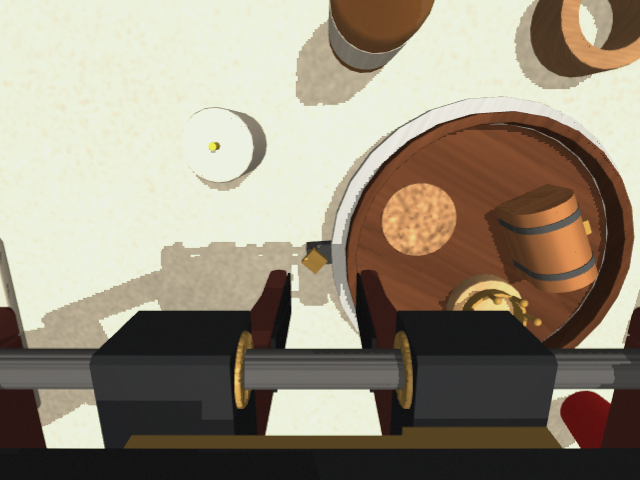

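```bash
python3 - <<'E'
from h import *
from scipy.optimize import least_squares
c=load('w1'); im=c['pixels']; g=cv2.cvtColor(im,cv2.COLOR_RGB2HSV)
print('pad',onz(c,419,219,.047),'ptr tips',onz(c,302,261,.039),onz(c,328,262,.039),onz(c,315,273,.039),onz(c,315,261,.039))
# inner lip top edge unclear: lip outer-bottom (flange/lip boundary, z=.045, r=.127) on the left/top, seen as white->brown transition along rays from hub
hub=np.array([.592,.101]);P=[]
for a in np.radians(np.arange(95,175,4)):
    prev=None
    for rad in np.arange(.150,.105,-.0005):
        u,v=proj(c,[*(hub+rad*np.array([np.cos(a),np.sin(a)])),.045]); u,v=int(round(u)),int(round(v))
        if 0<=u<640 and 0<=v<300 and g[v,u,1]>110 and g[v,u,2]<170 : P.append((a,rad)); break
P=np.array(P);xy=hub+P[:,1:]*np.c_[np.cos(P[:,0]),np.sin(P[:,0])]
print(P[:,1].round(4)); f=least_squares(lambda p:np.hypot(*(xy-p).T)-.127,hub,loss='soft_l1',f_scale=.002); print(f.x)
E
```

```text
pad [0.53605015 0.13383226 0.047     ] ptr tips [0.42822018 0.09098706 0.039     ] [0.45322151 0.0898965  0.039     ] [0.44061279 0.07866037 0.039     ] [0.44072106 0.09094983 0.039     ]
[0.1245 0.125  0.124  0.124  0.1245 0.1235 0.123  0.1235 0.1225 0.122
 0.122  0.1225 0.122  0.122  0.122  0.1215 0.1215 0.1225 0.122  0.121 ]
[0.59709103 0.09953003]
```

Emit:
jog_arm(
  rows="23 0 -39 0 0 0;23 50 -39 0 0 0;23 100 -39 0 0 0;23 140 -39 0 0 0;23 171 -39 0 0 0;23 171 -39 0 0 0",
)

```text
time_s: 1.9
tcp_pos: [0.4725, 0.0942, 0.0499]
tool_rot: [-1.575, 0.006, -0.001]
wrist_force: [-0.4, -0.1, -0.0]
gripper_width: 0.0299
```

Emit:
jog_arm(
  rows="0 0 0 0 0 0;0 0 0 0 0 0;0 0 0 0 0 0;0 0 0 0 0 0",
  jaw=0,
  newtons=12,
)

```text
time_s: 2.4
tcp_pos: [0.4731, 0.0944, 0.051]
tool_rot: [-1.575, 0.005, -0.002]
wrist_force: [-1.8, 0.9, 7.2]
gripper_width: 0.0093
```

Emit:
jog_arm(
  rows="0.8 0 -8.9 0 -0.073 0;2.2 0 -17.7 0 -0.146 0;4.2 0 -26.4 0 -0.219 0;6.9 0 -34.9 0 -0.292 0;10.2 0 -43.1 0 -0.365 0;14.1 0 -51.2 0 -0.438 0;18.5 0 -58.9 0 -0.511 0;23.6 0 -66.4 0 -0.585 0",
)

```text
time_s: 3.4
tcp_pos: [0.4968, 0.0282, 0.0512]
tool_rot: [-1.525, -0.456, 0.459]
wrist_force: [3.1, 4.9, -10.4]
gripper_width: 0.0094
```

Emit:
jog_arm(
  rows="0 0 0 0 0 0;0 0 0 0 0 0",
)

```text
time_s: 3.65
tcp_pos: [0.4967, 0.0284, 0.0511]
tool_rot: [-1.525, -0.455, 0.458]
wrist_force: [1.2, 2.4, -7.7]
gripper_width: 0.0091
```

```bash
python3 - <<'E'
from h import *
s=st(); c=snap('top','top1'); im=c['pixels']; cv2.imwrite('pics/z2.png',cv2.resize(im[175:305,225:425],None,fx=4,fy=4,interpolation=cv2.INTER_CUBIC)[:,:,::-1])
E
```

```text
3.65 [0.4967 0.0284 0.0511] [-1.525 -0.455  0.458] [ 0.035  0.52   2.003 -0.006  0.619 -0.542] [ 1.2  2.4 -7.7] 0.009095543611198157
```

View pics/z2.png

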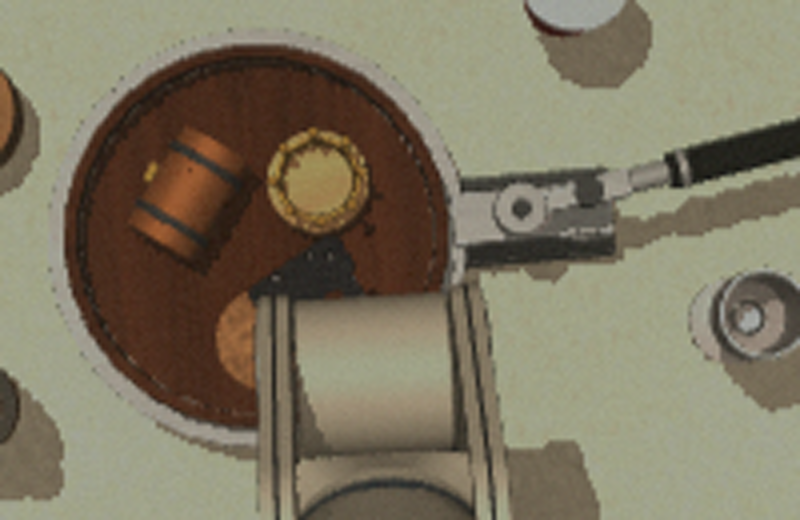

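Emit:
jog_arm(
  rows="0 0 0 0 0 0;0 0 0 0 0 0;0 -30 0 0 0 0;0 -80 0 0 0 0;0 -125 0 0 0 0",
  jaw=30,
)

```text
time_s: 4.32
tcp_pos: [0.4967, 0.0289, 0.1779]
tool_rot: [-1.526, -0.455, 0.458]
wrist_force: [0.4, 0.2, 0.2]
gripper_width: 0.03
```

Emit:
jog_arm(
  rows="-20 0 -42 0 0 0;-43 0 -90 0 0 0;-65 0 -135 0 0 0;-87 0 -180 0 0 0;-103 0 -214 0 0 0;-108.6 0 -225.4 0 0 0;-108.6 0 -225.4 0 0 0",
  jaw=87,
)

```text
time_s: 5.2
tcp_pos: [0.5296, -0.2192, 0.1787]
tool_rot: [-1.525, -0.454, 0.457]
wrist_force: [-0.2, 0.3, 0.0]
gripper_width: 0.0871
```

```bash
python3 - <<'E'
from h import *
s=st(); print(R.from_rotvec(s['tool_rot']).as_matrix().round(3))
c=snap('top','top2'); im=c['pixels']
w=snap('wrist','w2')
a=cv2.resize(im[175:305,225:357],None,fx=3,fy=3,interpolation=cv2.INTER_CUBIC); b=cv2.resize(w['pixels'],(520,390)); a=cv2.resize(a,(280,276)); a=cv2.copyMakeBorder(a,0,114,0,0,0)
cv2.imwrite('pics/z3.png',np.hstack([a,b])[:,:,::-1])
# pad colour mask in both
for n,q in(('top',c),):
    h=cv2.cvtColor(q['pixels'],cv2.COLOR_RGB2HSV); print([h[v,u].tolist() for u,v in((283,262),(270,240),(300,215))])
E
```

```text
5.2 [ 0.5296 -0.2192  0.1787] [-1.525 -0.454  0.457] [-0.411  0.403  1.78  -0.004  0.958 -0.99 ] [-0.2  0.3  0. ] 0.08705060607650089
[[ 0.836 -0.001 -0.549]
 [ 0.549 -0.003  0.836]
 [-0.003 -1.    -0.002]]
[[13, 146, 145], [10, 133, 46], [23, 115, 158]]
```

View pics/z3.png

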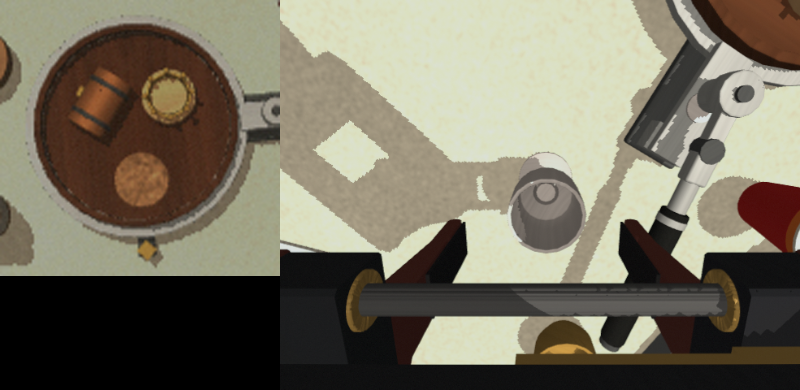

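```bash
python3 - <<'E'
from h import *
w=load('w2'); c=load('top2'); t=load('top0')
print('rim',onz(w,330,264,.13),'bolt',onz(w,567,114,.1))
for nm,q,(u0,v0,u1,v1) in(('p0',t,(262,243,292,272)),('p2',c,(275,245,308,275))):
    h=cv2.cvtColor(q['pixels'],cv2.COLOR_RGB2HSV); m=np.zeros(h.shape[:2],np.uint8)
    m[v0:v1,u0:u1]=(h[v0:v1,u0:u1,2]>100)&(h[v0:v1,u0:u1,1]>90)
    n,l,s,ce=cv2.connectedComponentsWithStats(m); i=1+np.argmax(s[1:,4]); print(nm,s[i],ce[i],onz(q,*ce[i],.047))
h=cv2.cvtColor(c['pixels'],cv2.COLOR_RGB2HSV); m=((h[...,0]>15)&(h[...,0]<28)&(h[...,1]>130)).astype(np.uint8); m[:286]=0;m[305:]=0;m[:,:285]=0;m[:,305:]=0
y,x=np.nonzero(m); print('ptr',len(x),x.mean(),y.mean(),x.min(),x.max(),y.min(),y.max(),onz(c,x.mean(),y.mean(),.039))
# flange: light/brown edge circle fits
def edge(q,z,hub,rs,test):
    P=[]
    h=cv2.cvtColor(q['pixels'],cv2.COLOR_RGB2HSV)
    for a in np.radians(np.arange(0,360,5)):
        if 250<np.degrees(a)<310: continue
        for rad in rs:
            p=hub+rad*np.array([np.cos(a),np.sin(a)]); u,v=proj(q,[*p,z]); 
            if test(h[int(round(v)),int(round(u))]): P.append(p); break
    P=np.array(P); A=np.c_[2*P,np.ones(len(P))]; s=np.linalg.lstsq(A,(P**2).sum(1),rcond=None)[0]; return s[:2],np.sqrt(s[2]+s[:2]@s[:2])
print('lip',edge(c,.067,np.array([.593,.1]),np.arange(.14,.1,-.0005),lambda p:p[1]>110 and p[2]<150))
E
```

```text
rim [ 0.53475073 -0.21969662  0.13      ] bolt [ 0.60753193 -0.06972295  0.1       ]
p0 [265 244  25  25 497] [276.78672032 256.34607646] [0.53356476 0.13424336 0.047     ]
p2 [279 247  25  25 508] [291.12598425 259.27165354] [0.52507182 0.09637237 0.047     ]
ptr 47 293.82978723404256 292.36170212765956 290 298 288 296 [0.43731249 0.09092457 0.039     ]
lip (array([0.59260485, 0.10145057]), np.float64(0.12469826404394012))
```

Emit:
jog_arm(
  rows="2 25 -1.4 0 0 0;2 55 -1.4 0 0 0;2 78 -1.4 0 0 0;2 86 -1.4 0 0 0;2 86 -1.4 0 0 0",
)

```text
time_s: 5.92
tcp_pos: [0.5318, -0.2175, 0.0926]
tool_rot: [-1.524, -0.455, 0.459]
wrist_force: [0.0, 0.3, 0.6]
gripper_width: 0.0876
```

Emit:
jog_arm(
  rows="0 0 0 0 0 0;0 0 0 0 0 0;0 0 0 0 0 0;0 0 0 0 0 0;0 0 0 0 0 0",
  jaw=45,
  newtons=20,
)

```text
time_s: 6.55
tcp_pos: [0.532, -0.2177, 0.0931]
tool_rot: [-1.525, -0.456, 0.459]
wrist_force: [-1.8, 0.1, 6.2]
gripper_width: 0.0577
```

Emit:
jog_arm(
  rows="0 -10 0 0 0 0;0 -30 0 0 0 0;0 -55 0 0 0 0;0 -80 0 0 0 0;0 -95 0 0 0 0;0 -100 0 0 0 0;0 -100 0 0 0 0",
)

```text
time_s: 7.42
tcp_pos: [0.5319, -0.2172, 0.1928]
tool_rot: [-1.524, -0.455, 0.459]
wrist_force: [0.3, -0.5, -3.7]
gripper_width: 0.0579
```

Emit:
jog_arm(
  rows="8 0 13 0 0 0;25 0 40 0 0 0;51 0 80 0 0 0;84 0 133 0 0 0;117 0 185 0 0 0;143 0 226 0 0 0;160 0 252 0 0 0;168.6 0 265.8 0 0 0",
)

```text
time_s: 8.43
tcp_pos: [0.5251, 0.0995, 0.1912]
tool_rot: [-1.523, -0.456, 0.462]
wrist_force: [0.8, 0.2, -2.7]
gripper_width: 0.0578
```

Emit:
jog_arm(
  rows="0 0 0 0 0 0;0 0 0 0 0 0",
)

```text
time_s: 8.68
tcp_pos: [0.5247, 0.0988, 0.1908]
tool_rot: [-1.524, -0.455, 0.463]
wrist_force: [-0.1, 0.1, -3.3]
gripper_width: 0.0576
```

```bash
python3 - <<'E'
from h import *
s=st(); c=snap('scene','s3'); w=snap('wrist','w3'); t=snap('top','top3')
a=cv2.resize(c['pixels'][130:330,170:430],None,fx=2,fy=2,interpolation=cv2.INTER_CUBIC)
b=cv2.resize(t['pixels'][175:305,225:355],(280,280));b=cv2.copyMakeBorder(b,0,120,0,0,0)
cv2.imwrite('pics/z4.png',np.hstack([a,b])[:,:,::-1])
E
```

```text
8.675 [0.5247 0.0988 0.1908] [-1.524 -0.455  0.463] [ 0.165  0.334  1.854 -0.003  0.958 -0.418] [-0.1  0.1 -3.3] 0.05758327357537149
```

View pics/z4.png

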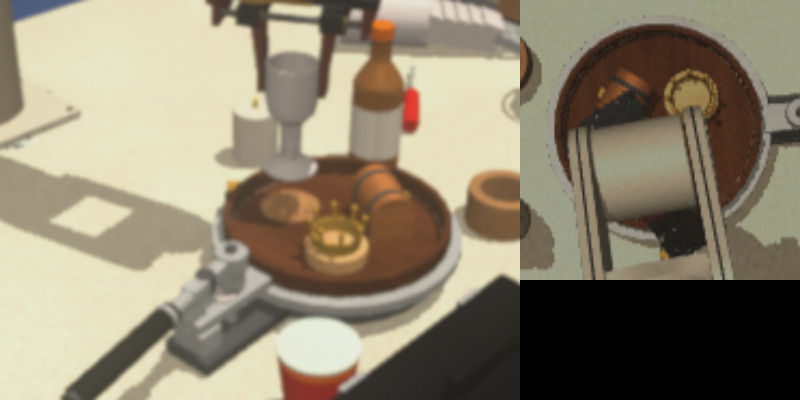

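```bash
python3 - <<'E'
from h import *
c=load('s3')
print('pad',onz(c,170+290/2,130+206.5/2,.047),'foot',onz(c,170+289/2,130+167/2,.099),'bowlrim',onz(c,170+292/2,130+62/2,.228))
q=onz(c,170+290/2,130+206.5/2,.047); print(tool(np.array([.527,.097,.142])-r.state()['tcp_pos']))
h=cv2.cvtColor(c['pixels'],cv2.COLOR_RGB2HSV)
m=np.zeros(h.shape[:2],np.uint8); R0=(slice(220,246),slice(296,336)); m[R0]=(h[R0][...,2]>130)&(h[R0][...,1]>80)
n,l,s,ce=cv2.connectedComponentsWithStats(m); i=1+np.argmax(s[1:,4]); print(s[i],ce[i],onz(c,*ce[i],.047))
E
```

```text
pad [0.52807309 0.09426211 0.047     ] foot [0.52584645 0.09359543 0.099     ] bowlrim [0.52660926 0.09408063 0.228     ]
[ 0.9 49.1 -2.3]
[309 224  27  22 319] [322.56739812 234.51724138] [0.54395672 0.10276087 0.047     ]
```

Emit:
jog_arm(
  rows="1.5 12 -2 0 0 0;1.5 26 -2 0 0 0;1.5 38 -2 0 0 0;1.5 45 -2 0 0 0;1.5 48 -2 0 0 0;1.5 50 -2 0 0 0;1.5 51 -2 0 0 0;1.5 51 -2 0 0 0",
)

```text
time_s: 9.82
tcp_pos: [0.5274, 0.0976, 0.1404]
tool_rot: [-1.524, -0.455, 0.461]
wrist_force: [0.3, -0.7, -2.8]
gripper_width: 0.0579
```

Emit:
jog_arm(
  rows="0 0.7 0 0 0 0;0 1.4 0 0 0 0;0 1.4 0 0 0 0",
)

```text
time_s: 10.2
tcp_pos: [0.5278, 0.0976, 0.1401]
tool_rot: [-1.524, -0.456, 0.46]
wrist_force: [-2.8, 0.2, 8.6]
gripper_width: 0.0575
```

Contact. Release and rise.

Emit:
jog_arm(
  rows="0 0 0 0 0 0;0 0 0 0 0 0;0 0 0 0 0 0;0 0 0 0 0 0;0 0 0 0 0 0",
  jaw=87,
)

```text
time_s: 10.82
tcp_pos: [0.5278, 0.0976, 0.14]
tool_rot: [-1.524, -0.456, 0.46]
wrist_force: [-0.9, -0.7, -0.4]
gripper_width: 0.0873
```

Emit:
jog_arm(
  rows="0 -15 0 0 0 0;0 -40 0 0 0 0;0 -75 0 0 0 0;0 -100 0 0 0 0;0 -100 0 0 0 0",
)

```text
time_s: 11.45
tcp_pos: [0.5295, 0.0981, 0.2428]
tool_rot: [-1.525, -0.46, 0.456]
wrist_force: [0.1, -0.2, -1.4]
gripper_width: 0.0867
```

Emit:
jog_arm(
  rows="-5 0 -35 0 0.04 0;-13 0 -88 0 0.1 0;-22 0 -150 0 0.17 0;-31 0 -210 0 0.24 0;-40 0 -270 0 0.31 0;-47 0 -320 0 0.37 0;-51.6 0 -351.8 0 0.37 0;-51.6 0 -351.8 0 0.37 0",
  jaw=0,
)

```text
time_s: 12.45
tcp_pos: [0.6803, -0.2258, 0.2421]
tool_rot: [-1.566, -0.167, 0.166]
wrist_force: [-0.7, 0.8, 0.5]
gripper_width: 0.0107
```

```bash
python3 - <<'E'
from h import *
s=st(); c=snap('top','top4'); im=c['pixels'];w=snap('wrist','w4')
a=cv2.resize(im[175:305,225:485],None,fx=2,fy=2,interpolation=cv2.INTER_CUBIC); b=cv2.resize(w['pixels'],(440,330))
b=cv2.copyMakeBorder(b,0,0,0,80,0); cv2.imwrite('pics/z5.png',np.vstack([a,b])[:,:,::-1])
E
```

```text
12.45 [ 0.6803 -0.2258  0.2421] [-1.566 -0.167  0.166] [-3.360e-01  5.400e-01  1.391e+00 -1.000e-03  1.209e+00 -5.480e-01] [-0.7  0.8  0.5] 0.010654361774314707
```

View pics/z5.png

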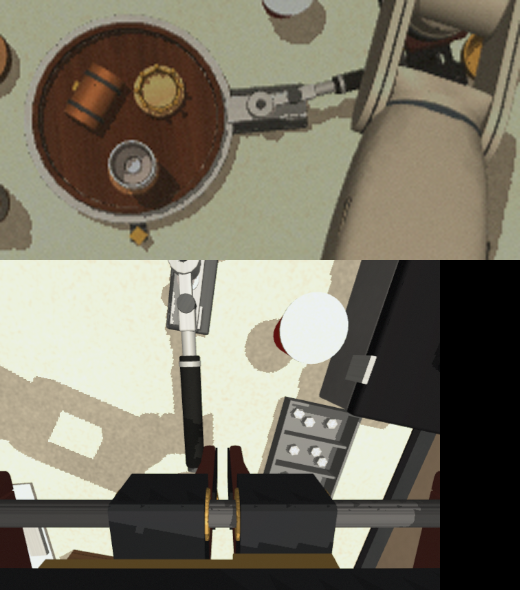

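```bash
python3 - <<'E'
from h import *
w=load('w4'); t=load('top4')
a=onz(w,275,153,.096);b=onz(w,282,298,.096);print(a,b,np.degrees(np.arctan2(*(b-a)[1::-1])))
k=640/440; print('pin bolt',onz(w,182*k,8*k,.1), 'knuckle',onz(w,185*k,43*k,.1))
print('goblet',onz(t,225+133/2,175+165/2,.177),'foot?')
E
```

```text
[ 0.63102494 -0.1787602   0.096     ] [ 0.65938629 -0.30062432  0.096     ] -76.89880475335272
pin bolt [ 0.60652452 -0.08233385  0.1       ] knuckle [ 0.61548115 -0.11488045  0.1       ]
goblet [0.52546056 0.0914482  0.177     ] foot?
```

```bash
python3 - <<'E'
from h import *
t=load('top4'); s=snap('scene','s4')
a=cv2.resize(t['pixels'][235:280,268:313],None,fx=9,fy=9,interpolation=cv2.INTER_CUBIC); b=cv2.resize(s['pixels'][175:255,280:355],None,fx=5,fy=5,interpolation=cv2.INTER_CUBIC)
b=cv2.copyMakeBorder(b,0,5,0,0,0); cv2.imwrite('pics/z6.png',np.hstack([a,b])[:,:,::-1])
g=lambda p:proj(t,p)
for n,p in(('pad',(.52507,.09637,.047)),('rim@pad',(.52507,.09637,.177)),('rim .0915',(.5255,.0915,.177))): u,v=proj(t,p); print(n,(u-268)*9,(v-235)*9)
for n,p in(('pad',(.528,.0943,.047)),('rim@pad',(.528,.0943,.177))): u,v=proj(s,p); print(n,(u-280)*5,(v-175)*5)
E
```

```text
pad 208.14202157741784 218.45090155813455
rim@pad 193.37097910761042 204.290410765111
rim .0915 211.30648906765924 202.35830162457984
pad 174.94254293280306 291.1575007191979
rim@pad 180.39833974465552 38.501668872502535
```

View pics/z6.png

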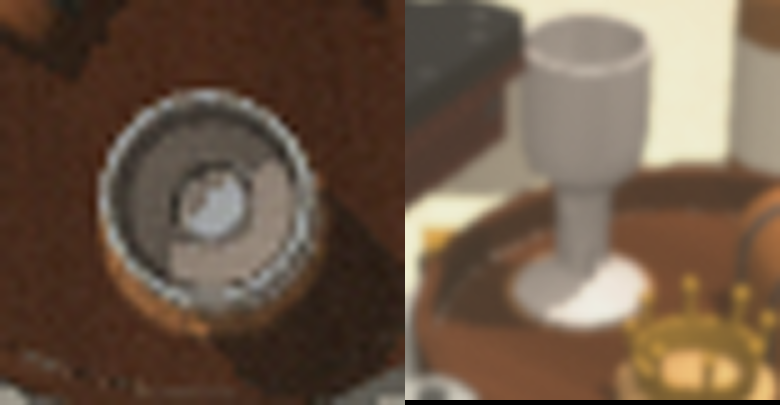

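Emit:
jog_arm(
  rows="0 50 0 0 0 0;0 100 0 0 0 0;0 145 0 0 0 0;0 166 0 0 0 0;0 166 0 0 0 0",
)

```text
time_s: 13.22
tcp_pos: [0.6792, -0.222, 0.076]
tool_rot: [-1.564, -0.168, 0.17]
wrist_force: [-0.4, 0.2, -0.3]
gripper_width: 0.0007
```

```bash
cat > arc.py <<'E'
from h import *
import sys
s=st(); b=np.array([.6055,-.071]); p=s['tcp_pos'][:2]; v=p-b; print('ang',np.degrees(np.arctan2(v[1],v[0])),np.hypot(*v))
for d in map(float,sys.argv[1:]):
    a=-np.radians(d); c,n=np.cos(a),np.sin(a); q=b+np.array([c*v[0]-n*v[1],n*v[0]+c*v[1]])
    t=tool([*(q-p),0],s); print(d,t[0],round(.076*-1000+s['tcp_pos'][2]*1000,1),t[2],round(-a,3))
E
python3 arc.py 5 10 15 20 25 30 35 40
```

```text
13.225 [ 0.6792 -0.222   0.076 ] [-1.564 -0.168  0.17 ] [-3.320e-01  7.190e-01  1.488e+00 -1.000e-03  9.350e-01 -5.470e-01] [-0.4  0.2 -0.3] 0.0007031426095832325
ang -63.98832645068524 0.16797664592785183
5.0 -14.4 -0.0 -2.8 0.087
10.0 -28.9 -0.0 -4.4 0.175
15.0 -43.6 -0.0 -4.7 0.262
20.0 -58.2 -0.0 -3.7 0.349
25.0 -72.7 -0.0 -1.5 0.436
30.0 -86.9 -0.0 2.0 0.524
35.0 -100.8 -0.0 6.8 0.611
40.0 -114.2 -0.0 12.7 0.698
```

Emit:
jog_arm(
  rows="-14.4 0 -2.8 0 0.087 0;-28.9 0 -4.4 0 0.175 0;-43.6 0 -4.7 0 0.262 0;-58.2 0 -3.7 0 0.349 0;-72.7 0 -1.5 0 0.436 0;-86.9 0 2 0 0.524 0;-100.8 0 6.8 0 0.611 0;-114.2 0 12.7 0 0.698 0",
)

```text
time_s: 14.22
tcp_pos: [0.5668, -0.2349, 0.0791]
tool_rot: [-1.539, 0.377, -0.384]
wrist_force: [1.9, -1.1, -0.8]
gripper_width: 0.0003
```

```bash
python3 arc.py 2 4 6 8 10 12 14 16 18 20; python3 -c "
from h import *
snap('scene','s5')"
```

```text
14.225 [ 0.5668 -0.2349  0.0791] [-1.539  0.377 -0.384] [-4.12e-01  5.93e-01  1.74e+00 -1.00e-03  8.04e-01  7.40e-02] [ 1.9 -1.1 -0.8] 0.0002706413553498577
ang -103.28282754011822 0.16842930256981223
2.0 -5.7 3.1 -1.4 0.035
4.0 -11.5 3.1 -2.5 0.07
6.0 -17.3 3.1 -3.5 0.105
8.0 -23.1 3.1 -4.3 0.14
10.0 -29.0 3.1 -4.8 0.175
12.0 -34.8 3.1 -5.2 0.209
14.0 -40.7 3.1 -5.4 0.244
16.0 -46.6 3.1 -5.3 0.279
18.0 -52.5 3.1 -5.1 0.314
20.0 -58.3 3.1 -4.6 0.349
```

Emit:
jog_arm(
  rows="-11.5 3 -2.5 0 0.07 0;-23 3 -4.3 0 0.14 0;-29 3 -4.8 0 0.175 0;-34.8 3 -5.2 0 0.209 0;-34.8 3 -5.2 0 0.209 0",
)

```text
time_s: 14.9
tcp_pos: [0.5317, -0.2224, 0.0761]
tool_rot: [-1.502, 0.543, -0.548]
wrist_force: [0.9, 1.0, 1.0]
gripper_width: 0.0003
```

```bash
python3 arc.py 2 4 6 8 10 12
```

```text
14.9 [ 0.5317 -0.2224  0.0761] [-1.502  0.543 -0.548] [-4.160e-01  5.560e-01  1.825e+00 -1.000e-03  7.570e-01  2.820e-01] [0.9 1.  1. ] 0.00030478229707840156
ang -115.98530624063578 0.16842469011290437
2.0 -5.7 0.1 -1.3 0.035
4.0 -11.5 0.1 -2.4 0.07
6.0 -17.3 0.1 -3.3 0.105
8.0 -23.1 0.1 -4.1 0.14
10.0 -29.0 0.1 -4.6 0.175
12.0 -34.9 0.1 -4.9 0.209
```

Emit:
jog_arm(
  rows="-3 0 -0.7 0 0.018 0;-5.7 0 -1.3 0 0.035 0;-8.6 0 -1.9 0 0.052 0;-11.5 0 -2.4 0 0.07 0;-11.5 0 -2.4 0 0.07 0",
)

```text
time_s: 15.52
tcp_pos: [0.5228, -0.2178, 0.0765]
tool_rot: [-1.488, 0.595, -0.605]
wrist_force: [5.0, -5.5, -1.6]
gripper_width: 0.0004
```

Emit:
jog_arm(
  rows="-3 0 -0.7 0 0.018 0;-5.7 0 -1.3 0 0.035 0;-8.6 0 -1.9 0 0.052 0;-11.5 0 -2.4 0 0.07 0;-14.5 0 -2.9 0 0.09 0;-17.3 0 -3.3 0 0.105 0;-17.3 0 -3.3 0 0.105 0",
)

```text
time_s: 16.4
tcp_pos: [0.5092, -0.2093, 0.0766]
tool_rot: [-1.463, 0.674, -0.69]
wrist_force: [4.4, -6.5, -2.1]
gripper_width: 0.0005
```

```bash
python3 arc.py 2 4; python3 - <<'E'
from h import *
s=snap('scene','s6'); t=snap('top','top6'); 
a=cv2.resize(s['pixels'][200:340,170:310],(420,420),interpolation=cv2.INTER_CUBIC); b=cv2.resize(t['pixels'][205:305,335:425],(378,420),interpolation=cv2.INTER_CUBIC)
cv2.imwrite('pics/z7.png',np.hstack([a,b])[:,:,::-1])
E
```

```text
16.4 [ 0.5092 -0.2093  0.0766] [-1.463  0.674 -0.69 ] [-0.41   0.525  1.888 -0.003  0.719  0.465] [ 4.4 -6.5 -2.1] 0.0005438409798583005
ang -124.84413972419085 0.1684854161405425
2.0 -5.7 0.6 -1.4 0.035
4.0 -11.5 0.6 -2.7 0.07
```

View pics/z7.png

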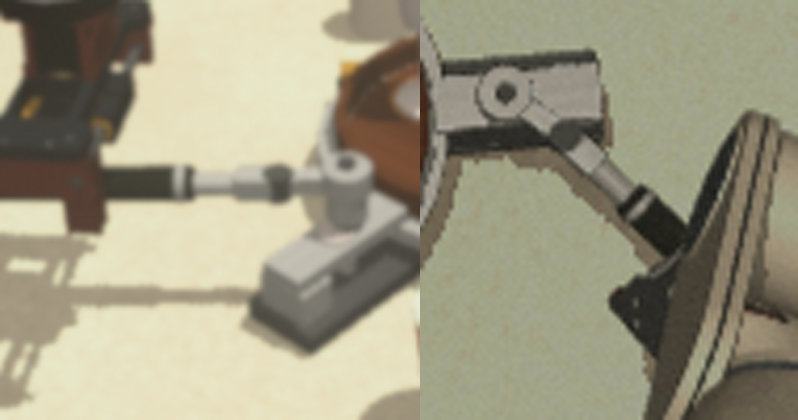

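Emit:
jog_arm(
  rows="-3 0 -0.7 0 0.018 0;-6 0 -1.4 0 0.035 0;-9 0 -2 0 0.052 0;-9 0 -2 0 0.052 0",
)

```text
time_s: 17.0
tcp_pos: [0.5033, -0.2049, 0.0768]
tool_rot: [-1.45, 0.711, -0.733]
wrist_force: [5.6, -6.1, -3.8]
gripper_width: 0.0003
```

```bash
python3 arc.py -3 -6 -9 -12 -15 -18 -22 -26; python3 - <<'E'
from h import *
t=load('top6');k=lambda u,v,z:onz(t,335+(u-420)*90/378,205+v*100/420,z)[:2]
b,n,g,e=k(505,93,.115),k(568,135,.096),k(603,170,.096),k(665,230,.096)
f=lambda p,q:np.degrees(np.arctan2(*(q-p)[::-1])); print(b,n,f(b,n),f(n,g),f(n,e),f(g,e))
E
```

```text
17.0 [ 0.5033 -0.2049  0.0768] [-1.45   0.711 -0.733] [-0.407  0.516  1.906 -0.005  0.706  0.522] [ 5.6 -6.1 -3.8] 0.0003265805919047478
ang -127.36550053105007 0.16842381182175223
-3.0 8.4 0.8 2.6 -0.052
-6.0 16.7 0.8 5.6 -0.105
-9.0 24.8 0.8 9.1 -0.157
-12.0 32.7 0.8 13.0 -0.209
-15.0 40.4 0.8 17.3 -0.262
-18.0 47.9 0.8 22.0 -0.314
-22.0 57.5 0.8 28.8 -0.384
-26.0 66.5 0.8 36.3 -0.454
[ 0.60186655 -0.07065991] [ 0.57677583 -0.11023338] -122.37587443793484 -136.29642824486865 -135.6973731244766 -135.35300407897964
```

Emit:
jog_arm(
  rows="8.4 0 2.6 0 -0.052 0;16.7 0 5.6 0 -0.105 0;24.8 0 9.1 0 -0.157 0;32.7 0 13 0 -0.209 0;40.4 0 17.3 0 -0.262 0;47.9 0 22 0 -0.314 0;57.5 0 28.8 0 -0.384 0;66.5 0 36.3 0 -0.454 0",
)

```text
time_s: 18.0
tcp_pos: [0.5716, -0.2357, 0.0773]
tool_rot: [-1.544, 0.36, -0.377]
wrist_force: [0.8, -0.6, -0.5]
gripper_width: 0.0002
```

Emit:
jog_arm(
  rows="0 -40 0 0 0 0;0 -90 0 0 0 0;0 -140 0 0 0 0;20 -160 -20 0 0 0;60 -160 -60 0 0 0;100 -160 -100 0 0 0;100 -160 -100 0 0 0",
)

```text
time_s: 18.88
tcp_pos: [0.6137, -0.3719, 0.2375]
tool_rot: [-1.544, 0.363, -0.379]
wrist_force: [0.2, 0.4, 0.3]
gripper_width: 0.0004
```

```bash
python3 - <<'E'
from h import *
st(); t=snap('top','top7'); s=snap('scene','s7')
a=cv2.resize(t['pixels'][175:305,225:425],(600,390),interpolation=cv2.INTER_CUBIC); cv2.imwrite('pics/z8.png',a[:,:,::-1])
E
```

```text
18.875 [ 0.6137 -0.3719  0.2375] [-1.544  0.363 -0.379] [-0.561  0.541  1.4   -0.002  1.19  -0.087] [0.2 0.4 0.3] 0.0003505091515840363
```

View pics/z8.png

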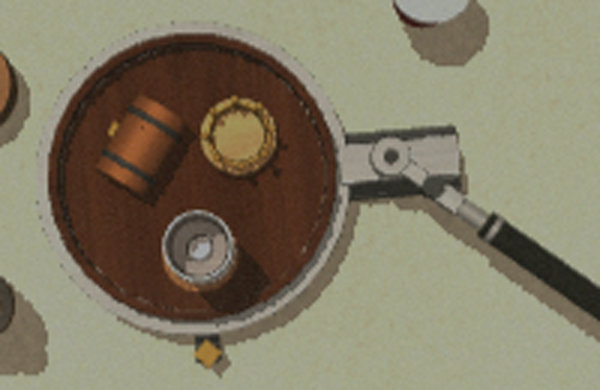

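```bash
python3 - <<'E'
from h import *
t=load('top7'); k=lambda u,v,z:onz(t,225+u/3,175+v/3,z)[:2]
b=k(391,156,.115);n=k(434,188,.096);p=k(492,227,.096);q=k(598,308,.096)
f=lambda p,q:np.degrees(np.arctan2(*(q-p)[::-1])); print(f(b,p),f(b,q),f(p,q))
print(r.hand_in()); st()
E
```

```text
-125.21444076505765 -126.98786319791621 -128.64055546007694
the job is handed in; nothing more can be done
None
the job is handed in; nothing more can be done
```

The goblet stands upright on the cork pad, the turntable faces the pointer, and the clamp is locked. I handed the job in at about 19 s with the robot touching nothing.

- **Turntable:** I pinched the lip and turned the disc about 33.5°. The picture taken right after, before the goblet was set down, showed the pad about 0.4° from the pointer line. I did not measure it again after locking, but it still looks aligned in the last picture.
- **Goblet:** I gripped it by the bowl, placed it and released it. The views disagree on centring: the scene camera puts it within 1 mm of the pad's middle, while the top camera shows about 3 mm off. I left it there.
- **Wrench:** I swung it clockwise until the force levelled off at about 8–9 N with the knuckle visibly bent. I estimate the bend at 0.2–0.3 rad, past the 0.12 trip and short of the 0.5 end. I then backed off slowly.
- **Last check:** The handle lies at about −126° in the robot's frame, which is where a tight bolt should put it. It looks straight again, with hand-picked points agreeing to about 3°. I did not measure the bystanders, but I saw no contact with them, and those in the last picture look unmoved.

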